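# Seat the wooden jig in the corner of the drill locating plate

## Robot

A 6-joint arm with a two-finger parallel gripper is mounted at the origin on a cart in front of the work surface, level with it; the furniture and walls round the work are solid. World frame = base frame: x ahead of the robot, y to its left, z up, the work surface at z = 0. Lengths are in m, angles in rad, forces in N, time in s.
With the tool pointing down it reaches from about 0.375 to 0.975 m from the base axis. Payload 3.8 kg.
Tool frame: the origin (TCP) lies on the mounting face of the last link; the fingertips stand 173 mm ahead of it and the grasp point (between the pads) lies 155 mm ahead of it; z points along the fingers, y is the line along which they close (so a half turn about z gives the same grasp; the last joint's range is limited). The gripper opens to 85 mm and grips with 20 to 120 N. Pads are 22 mm wide; open, the fingers measure 114 mm over their backs; the gripper's body (76 mm by 85 mm) begins 54 mm behind the grasp point. The pads swing forward as they close: fully open they stand 13 mm farther back than shut.
Start: joints at [-1.357, 0.264, 1.604, -0, 1.274, -0.037], TCP at [0.168, -0.654, 0.405] pointing down, gripper open.
Joint ranges: [-2.63, 2.63], [-0.94, 2.18], [0.31, 2.57], [-1.31, 4.45], [0, 2.66], [-2.55, 2.55]. Speed limits (rad/s): [2.57, 2.57, 3.14, 3.14, 3.14, 3.14].

## Interface

Orientations are given as a rotation vector (axis times angle).
In Python, from workcell import bot gives the robot as it stands.
- The arm moves only by the tool drive_tool, never from a script. Its argument "increments" is a list of rows, each an object with "delta_pos": the shift along the tool's x, y, z in mm, a list of three; "turn": the turn about the tool's z in rad; "jaw": the opening, from -1 (shut) to 1 (fully open). A call has 1 to 8 rows; each row shifts and turns the commanded pose from where the row before left it, along the tool's axes as they then stand; what a row does not reach is not made up. A row lasts 1/12 s, in which the tool goes at most 41.7 mm and 7.16 degrees, less where a joint would pass 70% of its speed; a pose out of reach is approached as far as the arm can. A call is refused whole if a number of a shift passes 41.7 or a number of a turn 0.125, either way. A call with a gripper value outside its range is refused whole. The fingers move at their own pace and stop on an object; "grip_force" is the grip in N (left out, the last holds). Time passes only in rows, so rows that do not move let the fingers close. It gives the time, the measured TCP pose, the force, the opening and the grip force at its end, in the units of the state.
- bot.read_state(): the state, without advancing time (a new reading comes with each control period).
- bot.read_camera(name): name is "scene" or "top" or "wrist"; returns a dict with "pixels" (420x560x3 uint8, red, green, blue), "fovy" (degrees; the focal length in pixels is half the picture's height over the tangent of half this angle, whatever the lens; pixels are square), "cx", "cy" (the principal point, pixels), "camera_from_world" (4x4, takes a point from world to camera coordinates); the wrist camera has in their place "hand_eye" (4x4, takes a point from camera to tool coordinates, whose origin is the TCP and whose axes are the flange's). Camera axes: x right, y down, z forward; pixel columns grow to the right and rows downward; lengths in m; the calibration is good to about 2 mm. A picture is of the moment at which its call begins: read the wrist's pose just before it. There is no depth.
- bot.finish_job(): hands the job in; it is judged then, once.
The state is a dict: "time": time; "q": joint angles; "joint_vel": joint speeds; "joint_torque": joint torques, N m; "tool_pos": TCP position; "tcp_rot": TCP orientation; "wrist_force": force on the tool from outside, world axes, zero at the start; "torque": the same for the moment, N m; "width": opening from 0.0 (shut) to 1.0 (fully open); "grip_force": force on a finger pad.
Only numpy, scipy, OpenCV 4.12 (cv2) and the standard library are available. Lean on these libraries where they do the work, as an engineer would, in place of code of your own. Each camera call takes 0.05 s, during which the arm holds its last target. There are 200 camera calls.

## Task

On the steel locating plate, first press the raised yellow flip stop down until it lies fully home. Then bring the wooden nest jig (the block with a groove along its top) from the bench onto the plate, upright with its groove running square to the blue fence, and press it into the corner so that it sits flat on the plate and flush against both the blue fence and the yellow stop. Finish while still holding it pressed firmly against both, ready to be clamped; leave the chuck key, the valve body and the screwdriver where they are.

Things in the scene. Friction and masses are not known exactly. Their poses are not given: they have to be found in the camera images.
- locating_plate: Fixed steel plate, 170 (x) x 150 (y) x 12 mm; origin at the centre of its underside on the bench, z up, +x to the edge with the blue fence (away from the robot), +y (left) to the yellow flip stop. Corner between fence face and lowered stop: x = +55, y = +38 mm; the jig goes on the side of smaller x and y. Place and yaw vary.
- fence: Blue bar fixed on the plate, origin and axes as locating_plate. Flat front face at x = +55 mm, facing -x; 16 mm thick, y = -73 to +34 mm, 18 mm high above the plate's top. Behind its face at y = +30 to +65 mm two hinge cheeks rise 30 mm above the plate's top. Plate, fence and stop are smooth steel (friction about 0.3).
- flip_stop (a joint): Hinge of the yellow stop: 0 = fully down and home (dead stop), grows (rad) as the free end rises; starts at 0.55 to 0.9. Hinge line along the plate's y at x = +67 mm, 22 mm above the bench. Stiff: stays where left, about 2 to 4 N at mid bar presses it down.
- stop_bar: Yellow bar, 18 mm wide, 16 mm high, 7 to 107 mm from the hinge line along its own -x; origin on the hinge line at mid width (plate x +67, y +47 mm), top face at z = +7 mm. Down: inner face at plate y = +38 mm, x = +60 to -40 mm; top 29 mm above the bench. Pressing straight down at plate x = +12, y = +47 mm meets it at every start angle.
- wood_jig: Loose wooden block, 60 (x) x 70 (y) x 38 mm, under 0.2 kg; origin at the centre of its underside. Base 18 mm high; on it two walls, 20 mm high, 18 mm thick, at y = 17 to 35 and -35 to -17 mm, with a 34 mm open groove along x between them. Grip a wall from above. Half a turn makes no difference. Seated: origin at plate x = +25, y = +3, z = +12 mm, its x along the plate's x.
- chuck_key: Dark drill chuck key, 55 x 48 x 15 mm, lying on the bench beyond the jig; leave it alone. The big bench drill's head overhangs the bench just right of here: do not sweep the arm through it.
- valve_body: Grey cast valve body, 86 mm high, 46 mm wide, standing behind the plate; leave it alone.
- screwdriver: Red-handled screwdriver, 217 mm long, lying at the right near the bench's front edge; leave it alone.

How it is judged:
On the way, in this order (a step that is already met when the one before it is completed fails the run):
1. the flip stop is home (within 0.04 rad of down) (value of joint flip_stop below 0.04 rad), for 0.2 s.
2. the jig is over or on the plate near the corner (within 40 mm of its seat along each side), with the stop still home (x of wood_jig in the frame of locating_plate between -0.015 and 0.065 m and y of wood_jig in the frame of locating_plate between -0.037 and 0.043 m and value of joint flip_stop below 0.04 rad), for 0.1 s.
At the end, for the whole second after the job is handed in: Flip stop home (under 0.04 rad); jig upright, flat on the plate (2.5 mm), groove square to the fence (0.05 rad), within 3 mm of its seat in the corner, at rest, held by the fingers so that it presses over 2 N on the fence and over 2 N on the stop at once (value of joint flip_stop below 0.04 rad and contact force between wood_jig and fence above 2 N and contact force between wood_jig and stop_bar above 2 N and contact force between the fingers and wood_jig above 2 N and x of wood_jig in the frame of locating_plate between 0.022 and 0.028 m and y of wood_jig in the frame of locating_plate between 0 and 0.006 m and z of wood_jig in the frame of locating_plate between 0.009 and 0.0145 m and angle between the x axis of wood_jig and the x axis of locating_plate, either way round below 0.05 rad and angle between wood_jig's own z axis and vertical below 0.05 rad and linear speed of wood_jig below 0.02 m/s); the arm keeps its last pose, push and grip.
It fails at once if chuck key moved more than 25 mm (distance of chuck_key from where it was at the start of the episode above 0.025 m).
It fails at once if valve body moved more than 25 mm (distance of valve_body from where it was at the start of the episode above 0.025 m).
It fails at once if screwdriver moved more than 25 mm (distance of screwdriver from where it was at the start of the episode above 0.025 m).
It also fails if it takes over 64 s, if anything falls off the work surface, if the arm or the gripper's body presses on something with over 40 N, if the wrist force passes 120 N, or if a joint passes its speed limit or range.

## Working session

There is one attempt and no reset: what is moved stays moved. The work goes in short steps, Python scripts to look and compute and a tool call to move; the robot and the scene stay as the last step left them, time stands still between calls to the robot, and variables do not carry over. Pictures are saved under pics/ and viewed, at most 10 in all, crops included, and the job is handed in when it is done.

Besides the shell and the picture viewer there is one more tool, called after "Call:" by a JSON object that holds its "name" and its "arguments". drive_tool: Moves the arm, as the interface text tells. Its arguments: {"type":"object","properties":{"increments":{"type":"array"},"grip_force":{"type":"number"}},"required":["increments"]}

```bash
mkdir -p pics; ls; python3 - <<'E'
from workcell import bot
import cv2, numpy as np, pickle
s=bot.read_state(); print({k:np.round(v,3).tolist() for k,v in s.items()})
for n in ("scene","top"):
    c=bot.read_camera(n); cv2.imwrite(f"pics/{n}0.png",c["pixels"][:,:,::-1]); pickle.dump(c,open(n+".pkl","wb"))
    print(n,c["fovy"],c["cx"],c["cy"],np.round(c["camera_from_world"],3).tolist(), [k for k in c])
E
```

```text
pics
{'time': 0.0, 'q': [-1.357, 0.265, 1.605, 0.0, 1.274, -0.037], 'joint_vel': [-0.001, -0.0, 0.001, -0.002, -0.0, 0.002], 'joint_torque': [0.002, -51.511, -36.732, 0.0, 0.013, -0.0], 'tool_pos': [0.167, -0.654, 0.403], 'tcp_rot': [-3.115, -0.393, 0.0], 'wrist_force': [0.5, 0.292, -0.134], 'torque': [0.024, 0.017, 0.027], 'grip_force': 0.0, 'width': 1.001}
scene 51.993014211532646 276.22987594952224 209.86833655273165 [[0.827, -0.562, 0.005, -0.548], [-0.26, -0.39, -0.883, 0.128], [0.498, 0.729, -0.469, 0.974], [0.0, 0.0, 0.0, 1.0]] ['pixels', 'fovy', 'cx', 'cy', 'camera_from_world']
top 47.31900162645145 277.41879908070825 205.9690732073404 [[-0.009, -1.0, -0.016, -0.143], [-0.995, 0.01, -0.097, 0.586], [0.098, 0.015, -0.995, 1.182], [0.0, 0.0, 0.0, 1.0]] ['pixels', 'fovy', 'cx', 'cy', 'camera_from_world']
```

View pics/scene0.png

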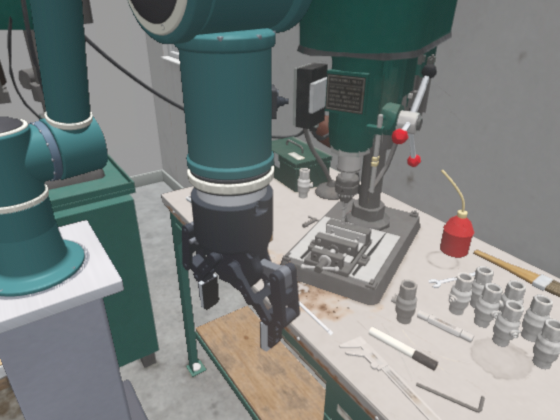

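View pics/top0.png

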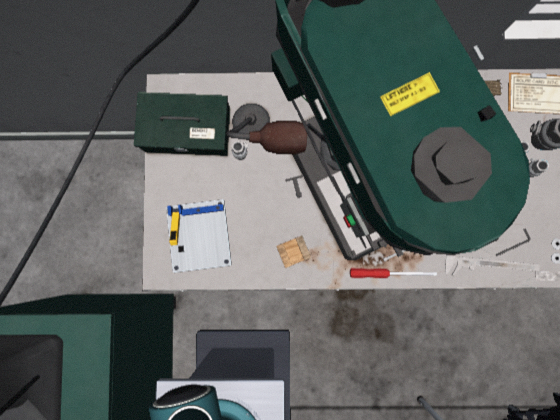

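The top view shows the plate around (198,236), with the fence at (195,209) and the yellow stop at (174,225). The jig is at (293,250), the chuck key at (294,185), the valve body at (240,150), the screwdriver at (370,272) and the drill head to the right of column 280. The scene view is mostly blocked by the arm.

```bash
cat > h.py <<'E'
import numpy as np, cv2, pickle
from scipy.spatial.transform import Rotation as R
def K(c):
    f=c["pixels"].shape[0]/2/np.tan(np.radians(c["fovy"]/2)); return f
def cfw(c,s=None):
    if "camera_from_world" in c: return np.array(c["camera_from_world"])
    T=np.eye(4); T[:3,:3]=R.from_rotvec(s["tcp_rot"]).as_matrix(); T[:3,3]=s["tool_pos"]
    return np.linalg.inv(T@np.array(c["hand_eye"]))
def cast(c,M,uv,z):
    "pixels -> world points on the plane at height z"
    uv=np.atleast_2d(uv).astype(float); W=np.linalg.inv(M)
    d=np.c_[(uv[:,0]-c["cx"])/K(c),(uv[:,1]-c["cy"])/K(c),np.ones(len(uv))]@W[:3,:3].T
    o=W[:3,3]; return o+d*((z-o[2])/d[:,2])[:,None]
def proj(c,M,P):
    P=np.atleast_2d(P)@M[:3,:3].T+M[:3,3]
    return np.c_[c["cx"]+K(c)*P[:,0]/P[:,2],c["cy"]+K(c)*P[:,1]/P[:,2]]
def mask(c,lo,hi):
    h=cv2.cvtColor(c["pixels"],cv2.COLOR_RGB2HSV); return cv2.inRange(h,np.array(lo),np.array(hi))
BLUE=((105,120,60),(125,255,255)); YEL=((20,150,120),(32,255,255)); WOOD=((10,70,120),(22,190,255))
def blobs(m,amin=30):
    m=cv2.morphologyEx(m,cv2.MORPH_CLOSE,np.ones((3,3),np.uint8))
    cs,_=cv2.findContours(m,cv2.RETR_EXTERNAL,cv2.CHAIN_APPROX_NONE)
    return sorted([x for x in cs if cv2.contourArea(x)>amin],key=cv2.contourArea)[::-1]
E
python3 - <<'E'
from h import *
c=pickle.load(open("top.pkl","rb")); M=cfw(c)
print("cam",np.round(np.linalg.inv(M)[:3,3],3))
for n,r,z in (("blue",BLUE,.03),("yel",YEL,.05),("wood",WOOD,.038)):
    for b in blobs(mask(c,*r))[:4]:
        rc=cv2.minAreaRect(b); bx=cv2.boxPoints(rc)
        print(n,cv2.contourArea(b),np.round(bx).tolist(),np.round(cast(c,M,bx,z)[:,:2],3).tolist(),"c",np.round(cast(c,M,rc[0],z),3))
pt=[(168,206),(225,201),(231,264),(174,271),(355,272),(437,273),(294,185),(240,150),(200,290)]
print(np.round(cast(c,M,pt,.01),3)[:,:2].tolist())
print("drill", [np.round(cast(c,M,[(400,253),(335,225),(300,100),(525,210)],z),3)[:,:2].tolist() for z in (.3,.5)])
im=c["pixels"][160:310,130:420,::-1]; cv2.imwrite("pics/topcrop.png",cv2.resize(im,None,fx=2.7,fy=2.7,interpolation=cv2.INTER_CUBIC))
E
```

```text
cam [ 0.466 -0.167  1.231]
blue 216.5 [[178.0, 205.0], [222.0, 204.0], [222.0, 213.0], [178.0, 214.0]] [[0.589, 0.103], [0.591, -0.009], [0.567, -0.009], [0.565, 0.102]] c [[0.578 0.047 0.03 ]]
yel 1123.5 [[380.0, 96.0], [429.0, 71.0], [439.0, 91.0], [390.0, 116.0]] [[0.858, -0.41], [0.921, -0.537], [0.869, -0.559], [0.807, -0.433]] c [[ 0.864 -0.485  0.05 ]]
yel 131.5 [[169.0, 244.0], [172.0, 212.0], [179.0, 212.0], [176.0, 244.0]] [[0.491, 0.118], [0.571, 0.113], [0.569, 0.096], [0.489, 0.102]] c [[0.53  0.107 0.05 ]]
wood 593.0 [[276.0, 246.0], [302.0, 235.0], [311.0, 258.0], [285.0, 269.0]] [[0.485, -0.145], [0.509, -0.208], [0.452, -0.23], [0.427, -0.167]] c [[ 0.468 -0.188  0.038]]
wood 69.0 [[392.0, 264.0], [410.0, 250.0], [416.0, 257.0], [398.0, 272.0]] [[0.437, -0.429], [0.472, -0.476], [0.453, -0.49], [0.418, -0.443]] c [[ 0.445 -0.46   0.038]]
wood 68.5 [[379.0, 249.0], [389.0, 244.0], [394.0, 252.0], [383.0, 258.0]] [[0.473, -0.398], [0.486, -0.425], [0.466, -0.435], [0.453, -0.408]] c [[ 0.469 -0.416  0.038]]
wood 49.5 [[508.0, 110.0], [509.0, 73.0], [519.0, 73.0], [518.0, 110.0]] [[0.821, -0.734], [0.919, -0.743], [0.918, -0.768], [0.82, -0.759]] c [[ 0.869 -0.751  0.038]]
[[0.589, 0.133], [0.6, -0.014], [0.439, -0.029], [0.423, 0.115], [0.417, -0.342], [0.413, -0.548], [0.64, -0.191], [0.733, -0.053], [0.375, 0.049]]
drill [[[0.464, -0.388], [0.519, -0.264], [0.769, -0.2], [0.545, -0.632]], [[0.465, -0.341], [0.508, -0.243], [0.704, -0.192], [0.528, -0.532]]]
```

View pics/topcrop.png

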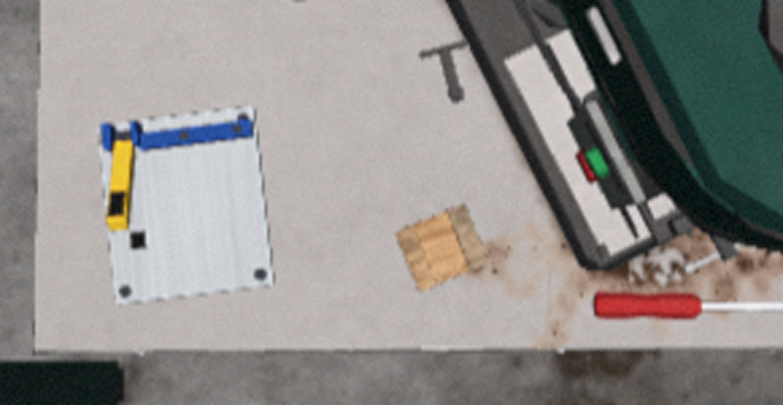

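The enlarged crop shows the jig's walls at its left and right ends. That puts the jig at about (0.468,-0.188) with yaw 21°, and the plate centre at about (0.513,0.051) with yaw 5°. I'll swing the arm in at a short radius, clear of the drill head.

Call:
{"name": "drive_tool", "arguments": {"increments": [{"delta_pos": [5,-29,0],"turn": 0,"jaw": -1},{"delta_pos": [5,-29,0],"turn": 0,"jaw": -1},{"delta_pos": [5,-29,0],"turn": 0,"jaw": -1},{"delta_pos": [5,-29,0],"turn": 0,"jaw": -1},{"delta_pos": [5,-29,0],"turn": 0,"jaw": -1},{"delta_pos": [5,-29,0],"turn": 0,"jaw": -1},{"delta_pos": [5,-29,0],"turn": 0,"jaw": -1},{"delta_pos": [5,-29,0],"turn": 0,"jaw": -1}]}}

```text
time: 0.77
tool_pos: [0.1484, -0.4175, 0.404]
tcp_rot: [-3.116, -0.393, 0.0]
wrist_force: [0.5, -0.2, -0.1]
width: -0.001
grip_force: 0.0
```

Call:
{"name": "drive_tool", "arguments": {"increments": [{"delta_pos": [25,-10,0],"turn": 0,"jaw": -1},{"delta_pos": [25,-10,0],"turn": 0,"jaw": -1},{"delta_pos": [25,-10,0],"turn": 0,"jaw": -1},{"delta_pos": [25,-10,0],"turn": 0,"jaw": -1},{"delta_pos": [25,-10,0],"turn": 0,"jaw": -1},{"delta_pos": [25,-10,0],"turn": 0,"jaw": -1},{"delta_pos": [25,-10,0],"turn": 0,"jaw": -1}]}}

```text
time: 1.35
tool_pos: [0.3015, -0.3068, 0.4044]
tcp_rot: [-3.117, -0.393, 0.0]
wrist_force: [0.6, 0.2, 0.0]
width: 0.003
grip_force: 0.0
```

Call:
{"name": "drive_tool", "arguments": {"increments": [{"delta_pos": [20,-16,0],"turn": 0,"jaw": -1},{"delta_pos": [20,-16,0],"turn": 0,"jaw": -1},{"delta_pos": [20,-16,0],"turn": 0,"jaw": -1},{"delta_pos": [20,-16,0],"turn": 0,"jaw": -1},{"delta_pos": [20,-16,0],"turn": 0,"jaw": -1},{"delta_pos": [20,-16,0],"turn": 0,"jaw": -1},{"delta_pos": [20,-16,0],"turn": 0,"jaw": -1},{"delta_pos": [0,0,0],"turn": 0,"jaw": -1}]}}

```text
time: 2.02
tool_pos: [0.4102, -0.162, 0.4044]
tcp_rot: [-3.114, -0.398, -0.002]
wrist_force: [-0.5, 0.3, -0.4]
width: 0.0
grip_force: 0.0
```

```bash
python3 - <<'E'
from h import *
from workcell import bot
s=bot.read_state(); c=bot.read_camera("wrist"); pickle.dump((s,c),open("w1.pkl","wb")); cv2.imwrite("pics/w1.png",c["pixels"][:,:,::-1])
print(np.round(c["hand_eye"],3).tolist(),c["fovy"]); M=cfw(c,s); print(np.round(np.linalg.inv(M)[:3,3],3))
print(np.round(proj(c,M,[(0.468,-.188,.038),(.513,.051,.012)])))
E
```

```text
[[-0.0, -0.958, -0.288, 0.074], [1.0, -0.0, 0.0, -0.0], [-0.0, -0.288, 0.958, 0.03], [0.0, 0.0, 0.0, 1.0]] 59.35324150640943
[ 0.482 -0.143  0.374]
[[320. 127.]
 [ 71.   5.]]
```

View pics/w1.png

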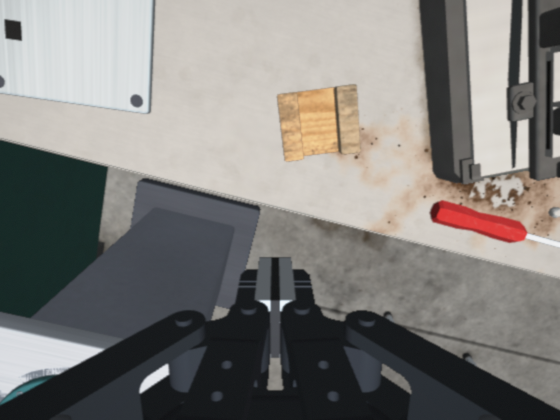

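The wrist view shows the jig with its top corners near (278,93), (356,85), (359,152) and (286,160). The right wall is at column 347, and the jig is where the top camera put it. Next I'll move over the plate.

Call:
{"name": "drive_tool", "arguments": {"increments": [{"delta_pos": [23,-25,0],"turn": 0,"jaw": -1},{"delta_pos": [23,-25,0],"turn": 0,"jaw": -1},{"delta_pos": [23,-25,0],"turn": 0,"jaw": -1},{"delta_pos": [23,-25,0],"turn": 0,"jaw": -1},{"delta_pos": [23,-25,0],"turn": 0,"jaw": -1},{"delta_pos": [23,-25,0],"turn": 0,"jaw": -1},{"delta_pos": [23,-25,0],"turn": 0,"jaw": -1},{"delta_pos": [23,-25,0],"turn": 0,"jaw": -1}]}}

```text
time: 2.73
tool_pos: [0.5376, 0.0752, 0.4044]
tcp_rot: [3.116, 0.392, -0.001]
wrist_force: [0.5, -1.2, 0.4]
width: 0.001
grip_force: 0.0
```

Call:
{"name": "drive_tool", "arguments": {"increments": [{"delta_pos": [0,0,0],"turn": 0.08,"jaw": -1},{"delta_pos": [0,0,0],"turn": 0.08,"jaw": -1},{"delta_pos": [0,0,0],"turn": 0,"jaw": -1}]}}

```text
time: 2.98
tool_pos: [0.5373, 0.0744, 0.4041]
tcp_rot: [3.138, 0.14, -0.002]
wrist_force: [-0.6, -0.8, -0.2]
width: -0.002
grip_force: 0.0
```

```bash
python3 - <<'E'
from h import *
from workcell import bot
s=bot.read_state(); c=bot.read_camera("wrist"); pickle.dump((s,c),open("w2.pkl","wb")); cv2.imwrite("pics/w2.png",c["pixels"][:,:,::-1])
M=cfw(c,s)
for n,r,z in (("blue",BLUE,.03),("yel",YEL,.05)):
    for b in blobs(mask(c,*r))[:3]:
        rc=cv2.minAreaRect(b); bx=cv2.boxPoints(rc)
        print(n,cv2.contourArea(b),np.round(bx).tolist(),np.round(cast(c,M,bx,z)[:,:2],3).tolist())
s,c=pickle.load(open("w1.pkl","rb")); M=cfw(c,s)
m=mask(c,*WOOD); m[200:]=0; m[:,380:]=0
b=blobs(m)[0]; rc=cv2.minAreaRect(b); print(cv2.contourArea(b),np.round(cv2.boxPoints(rc)).tolist(),np.round(cast(c,M,cv2.boxPoints(rc),.038)[:,:2],3).tolist())
E
```

```text
blue 1969.0 [[249.0, 120.0], [369.0, 120.0], [369.0, 147.0], [249.0, 147.0]] [[0.59, 0.103], [0.599, -0.006], [0.575, -0.01], [0.565, 0.101]]
blue 270.5 [[219.0, 119.0], [230.0, 119.0], [230.0, 148.0], [219.0, 148.0]] [[0.588, 0.13], [0.589, 0.12], [0.563, 0.118], [0.562, 0.129]]
yel 2048.0 [[228.0, 139.0], [249.0, 139.0], [249.0, 246.0], [228.0, 246.0]] [[0.573, 0.118], [0.575, 0.1], [0.475, 0.093], [0.473, 0.113]]
4961.0 [[277.0, 93.0], [360.0, 84.0], [368.0, 157.0], [285.0, 166.0]] [[0.486, -0.143], [0.512, -0.211], [0.454, -0.238], [0.426, -0.167]]
```

View pics/w2.png

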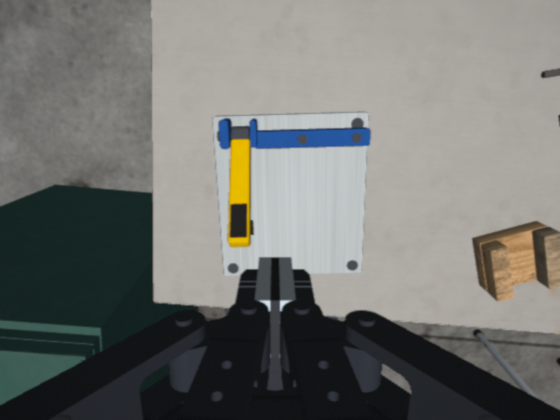

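The view shows the plate with corners near (214,116), (367,111), (362,270) and (222,275). The fence's front edge is near row 146, and the raised stop runs down column 239 to row 246.

```bash
cat >> h.py <<'E'
def fenceline(c,M,c0=265,c1=360,r0=90,r1=200):
    m=mask(c,*BLUE); p=[]
    for u in range(c0,c1):
        v=np.where(m[r0:r1,u]>0)[0]
        if len(v): p.append((u,r0+v.max()+.5))
    P=cast(c,M,p,.030)[:,:2]; vx,vy,x,y=cv2.fitLine(P.astype(np.float32),cv2.DIST_HUBER,0,.01,.01).ravel()
    if vy<0: vx,vy=-vx,-vy     # along plate +y
    return np.array([x,y]),np.arctan2(-vx,vy)
def w2p(p,o,yaw): d=np.atleast_2d(p)[:,:2]-o; return np.c_[d@[np.cos(yaw),np.sin(yaw)],d@[-np.sin(yaw),np.cos(yaw)]]
def p2w(p,o,yaw): p=np.atleast_2d(p); return o+np.c_[p@[np.cos(yaw),-np.sin(yaw)],p@[np.sin(yaw),np.cos(yaw)]]
def yaw(s): x=R.from_rotvec(s["tcp_rot"]).as_matrix()[:,0]; return np.arctan2(x[1],x[0])
def todelta(s,w):
    d=1000*(np.array(w)-s["tool_pos"]); y=yaw(s)
    return np.round([d[0]*np.cos(y)+d[1]*np.sin(y),d[0]*np.sin(y)-d[1]*np.cos(y),-d[2]],1)
E
python3 - <<'E'
from h import *
s,c=pickle.load(open("w2.pkl","rb")); M=cfw(c,s)
q,yw=fenceline(c,M); C=cast(c,M,[(214,116),(367,111),(362,270),(222,275)],.012)[:,:2]
g=cv2.cvtColor(c["pixels"],cv2.COLOR_RGB2GRAY); print("gray row",g[200,205:230].tolist(),g[200,355:375].tolist(),"col",g[262:285,300].tolist(),g[105:120,300].tolist())
print("yaw",yw,"tool",yaw(s),"corners",np.round(C,3).tolist(),"mean",C.mean(0))
e=lambda a,b:np.round(np.hypot(*(C[a]-C[b])),4)
print(e(0,1),e(1,2),e(2,3),e(3,0)); o=C.mean(0)
print("fence in plate",w2p(q,o,yw),w2p(C,o,yw).round(3).tolist())
E
```

```text
gray row [173, 173, 172, 171, 171, 170, 171, 171, 171, 171, 171, 171, 170, 169, 179, 190, 192, 191, 191, 192, 192, 192, 184, 162, 162] [193, 194, 194, 193, 192, 193, 195, 194, 188, 175, 171, 173, 173, 173, 173, 173, 173, 173, 174, 173] col [196, 197, 197, 197, 195, 195, 177, 101, 32, 20, 20, 20, 18, 21, 19, 19, 19, 20, 35, 54, 38, 22, 22] [174, 174, 174, 174, 173, 174, 173, 165, 149, 171, 191, 195, 195, 195, 195]
yaw 0.11557576 tool 0.08945893270428215 corners [[0.589, 0.137], [0.607, -0.007], [0.442, -0.029], [0.423, 0.122]] mean [0.51505187 0.05565606]
0.1455 0.1662 0.1515 0.1674
fence in plate [[ 0.05405317 -0.01925543]] [[0.083, 0.072], [0.084, -0.073], [-0.082, -0.075], [-0.084, 0.076]]
```

Plate yaw is about 0.115 rad and its centre about (0.515, 0.0555). Its sizes and the fence position match the given ones. Now to press the stop.

Call:
{"name": "drive_tool", "arguments": {"increments": [{"delta_pos": [-6.5,-15.5,20],"turn": -0.026,"jaw": -1},{"delta_pos": [-6.5,-15.5,25],"turn": 0,"jaw": -1},{"delta_pos": [0,0,25],"turn": 0,"jaw": -1},{"delta_pos": [0,0,25],"turn": 0,"jaw": -1},{"delta_pos": [0,0,20],"turn": 0,"jaw": -1},{"delta_pos": [0,0,8],"turn": 0,"jaw": -1},{"delta_pos": [0,0,8],"turn": 0,"jaw": -1},{"delta_pos": [0,0,8],"turn": 0,"jaw": -1}]}}

```text
time: 3.7
tool_pos: [0.5216, 0.1036, 0.2659]
tcp_rot: [-3.136, -0.183, -0.002]
wrist_force: [0.5, -0.1, 0.9]
width: 0.002
grip_force: 0.0
```

Call:
{"name": "drive_tool", "arguments": {"increments": [{"delta_pos": [0,0,7],"turn": 0,"jaw": -1},{"delta_pos": [0,0,7],"turn": 0,"jaw": -1},{"delta_pos": [0,0,7],"turn": 0,"jaw": -1},{"delta_pos": [0,0,7],"turn": 0,"jaw": -1},{"delta_pos": [0,0,7],"turn": 0,"jaw": -1},{"delta_pos": [0,0,7],"turn": 0,"jaw": -1}]}}

```text
time: 4.2
tool_pos: [0.5214, 0.1042, 0.2234]
tcp_rot: [-3.136, -0.184, -0.001]
wrist_force: [-0.4, 0.2, 2.3]
width: -0.001
grip_force: 0.9
```

Call:
{"name": "drive_tool", "arguments": {"increments": [{"delta_pos": [0,0,5],"turn": 0,"jaw": -1},{"delta_pos": [0,0,5],"turn": 0,"jaw": -1},{"delta_pos": [0,0,5],"turn": 0,"jaw": -1},{"delta_pos": [0,0,3],"turn": 0,"jaw": -1},{"delta_pos": [0,0,2],"turn": 0,"jaw": -1},{"delta_pos": [0,0,1],"turn": 0,"jaw": -1},{"delta_pos": [0,0,0],"turn": 0,"jaw": -1}]}}

```text
time: 4.78
tool_pos: [0.5211, 0.1042, 0.2026]
tcp_rot: [3.136, 0.183, -0.0]
wrist_force: [-0.4, 0.2, -0.2]
width: 0.002
grip_force: 0.0
```

Call:
{"name": "drive_tool", "arguments": {"increments": [{"delta_pos": [0,0,1],"turn": 0,"jaw": -1},{"delta_pos": [0,0,0.5],"turn": 0,"jaw": -1},{"delta_pos": [0,0,0],"turn": 0,"jaw": -1},{"delta_pos": [0,0,0],"turn": 0,"jaw": -1}]}}

```text
time: 5.12
tool_pos: [0.5214, 0.1042, 0.2023]
tcp_rot: [-3.136, -0.183, -0.001]
wrist_force: [-3.9, -0.5, 8.6]
width: -0.002
grip_force: 4.2
```

Call:
{"name": "drive_tool", "arguments": {"increments": [{"delta_pos": [0,0,1.5],"turn": 0,"jaw": -1},{"delta_pos": [0,0,0],"turn": 0,"jaw": -1},{"delta_pos": [0,0,0],"turn": 0,"jaw": -1},{"delta_pos": [0,0,0],"turn": 0,"jaw": -1}]}}

```text
time: 5.45
tool_pos: [0.5214, 0.1042, 0.2022]
tcp_rot: [3.136, 0.183, 0.0]
wrist_force: [-8.5, -0.7, 18.9]
width: 0.002
grip_force: 9.2
```

The stop bottomed out: 19 N with the tip at z = 29 mm. I'll lift and verify while refining the plate pose.

Call:
{"name": "drive_tool", "arguments": {"increments": [{"delta_pos": [0,0,-10],"turn": 0,"jaw": -1},{"delta_pos": [0,0,-25],"turn": 0,"jaw": -1},{"delta_pos": [3,12,-28],"turn": 0,"jaw": -1},{"delta_pos": [3,12,-28],"turn": 0,"jaw": -1},{"delta_pos": [4,12,-28],"turn": 0,"jaw": -1},{"delta_pos": [4,10,0],"turn": 0,"jaw": -1},{"delta_pos": [0,0,0],"turn": 0,"jaw": -1}]}}

```text
time: 6.03
tool_pos: [0.5423, 0.0589, 0.3217]
tcp_rot: [3.136, 0.181, 0.011]
wrist_force: [0.4, 0.6, -0.8]
width: 0.0
grip_force: 0.0
```

```bash
python3 - <<'E'
from h import *
from workcell import bot
s=bot.read_state(); c=bot.read_camera("wrist"); pickle.dump((s,c),open("w3.pkl","wb")); cv2.imwrite("pics/w3.png",c["pixels"][:,:,::-1])
M=cfw(c,s); print(s["tool_pos"],yaw(s))
o,yw=np.array([.515,.0555]),.1155
print(np.round(proj(c,M,np.c_[p2w([(.055,.03),(.055,-.073),(-.085,.075),(-.085,-.075),(.085,.075),(.085,-.075)],o,yw),[.03,.03,.012,.012,.012,.012]])).tolist())
for b in blobs(mask(c,*YEL))[:2]:
    bx=cv2.boxPoints(cv2.minAreaRect(b)); print(np.round(bx).tolist(),w2p(cast(c,M,bx,.029),o,yw).round(3).tolist())
g=cv2.cvtColor(c["pixels"],cv2.COLOR_RGB2GRAY)
E
```

```text
[0.5423366  0.05890754 0.32168663] 0.11542778494069296
[[233.0, 169.0], [377.0, 169.0], [189.0, 324.0], [361.0, 324.0], [174.0, 125.0], [376.0, 125.0]]
[[198.0, 165.0], [222.0, 164.0], [228.0, 287.0], [205.0, 288.0]] [[0.058, 0.055], [0.059, 0.038], [-0.039, 0.037], [-0.041, 0.056]]
```

View pics/w3.png

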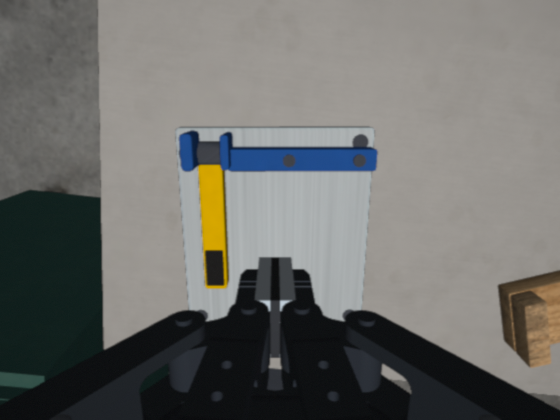

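The stop is down: its end is at plate x = -40 mm and its inner face at y = 38 mm. The fence edge is at row 170, as predicted. Next, a check of drill-head clearance above the jig.

```bash
python3 - <<'E'
from h import *
c=pickle.load(open("scene.pkl","rb")); M=cfw(c); W=np.linalg.inv(M); o=W[:3,3]; print("cam",o.round(3))
t=pickle.load(open("top.pkl","rb")); Mt=cfw(t)
for uv in [(300,48),(370,70),(335,140),(298,120),(400,136)]:
    P=[cast(c,M,uv,z)[0] for z in (.35,.45,.55,.65)]
    print(uv,[(p.round(2).tolist(),proj(t,Mt,p)[0].round().tolist()) for p in P])
E
```

```text
cam [ 0.002 -0.968  0.573]
(300, 48) [([1.05, 0.41, 0.35], [-11.0, -42.0]), ([0.58, -0.21, 0.45], [310.0, 184.0]), ([0.11, -0.83, 0.55], [786.0, 519.0]), ([-0.36, -1.44, 0.65], [1570.0, 1071.0])]
(370, 70) [([0.94, -0.06, 0.35], [230.0, 6.0]), ([0.52, -0.47, 0.45], [471.0, 218.0]), ([0.1, -0.87, 0.55], [825.0, 528.0]), ([-0.32, -1.28, 0.65], [1393.0, 1025.0])]
(335, 140) [([0.45, -0.48, 0.35], [456.0, 260.0]), ([0.25, -0.7, 0.45], [626.0, 389.0]), ([0.05, -0.92, 0.55], [863.0, 569.0]), ([-0.15, -1.14, 0.65], [1215.0, 836.0])]
(298, 120) [([0.47, -0.35, 0.35], [388.0, 251.0]), ([0.26, -0.63, 0.45], [582.0, 383.0]), ([0.05, -0.9, 0.55], [853.0, 568.0]), ([-0.16, -1.18, 0.65], [1257.0, 843.0])]
(400, 136) [([0.55, -0.52, 0.35], [477.0, 204.0]), ([0.31, -0.72, 0.45], [639.0, 352.0]), ([0.06, -0.92, 0.55], [866.0, 561.0]), ([-0.19, -1.12, 0.65], [1207.0, 874.0])]
```

The head's underside is at about z = 0.45 near the jig, so I'll stay low there. I'll approach from the left at TCP z ≈ 0.28 with the jaws at about 36 mm and take a close look.

Call:
{"name": "drive_tool", "arguments": {"increments": [{"delta_pos": [-19,28,7],"turn": 0,"jaw": -0.15},{"delta_pos": [-19,28,7],"turn": 0,"jaw": -0.15},{"delta_pos": [-19,28,7],"turn": 0,"jaw": -0.15},{"delta_pos": [-19,28,7],"turn": 0,"jaw": -0.15},{"delta_pos": [-18,28,7],"turn": 0,"jaw": -0.15},{"delta_pos": [-18,27,7],"turn": 0,"jaw": -0.15}]}}

```text
time: 6.58
tool_pos: [0.4466, -0.119, 0.2744]
tcp_rot: [-3.135, -0.184, 0.005]
wrist_force: [1.2, 0.1, 0.4]
width: 0.427
grip_force: 0.0
```

Call:
{"name": "drive_tool", "arguments": {"increments": [{"delta_pos": [0,0,0],"turn": -0.085,"jaw": -0.15},{"delta_pos": [0,0,0],"turn": -0.085,"jaw": -0.15},{"delta_pos": [0,0,0],"turn": -0.085,"jaw": -0.15},{"delta_pos": [0,0,0],"turn": 0,"jaw": -0.15}]}}

```text
time: 6.92
tool_pos: [0.4474, -0.1183, 0.2747]
tcp_rot: [-3.085, -0.582, 0.005]
wrist_force: [0.5, -0.2, 0.2]
width: 0.427
grip_force: 0.0
```

```bash
python3 - <<'E'
from h import *
from workcell import bot
s=bot.read_state(); c=bot.read_camera("wrist"); pickle.dump((s,c),open("w4.pkl","wb")); cv2.imwrite("pics/w4.png",c["pixels"][:,:,::-1])
M=cfw(c,s); print(s["tool_pos"],yaw(s),s["width"])
b=blobs(mask(c,*WOOD))[0]; bx=cv2.boxPoints(cv2.minAreaRect(b)); print(np.round(bx).tolist(),np.round(cast(c,M,bx,.038)[:,:2],3).tolist())
o=np.array([.4686,-.1876]); yw=.37
print(np.round(proj(c,M,np.c_[p2w([(.03,.035),(.03,-.035),(-.03,-.035),(-.03,.035),(.03,-.017),(-.03,-.017)],o,yw),[.038]*6])).tolist())
E
```

```text
[ 0.44737087 -0.11831286  0.2746564 ] 0.37319393666913625 0.4265957974828051
[[336.0, 275.0], [342.0, 172.0], [421.0, 176.0], [415.0, 279.0]] [[0.432, -0.165], [0.492, -0.141], [0.506, -0.184], [0.447, -0.211]]
[[341.0, 187.0], [463.0, 187.0], [448.0, 282.0], [336.0, 281.0], [431.0, 187.0], [419.0, 281.0]]
```

View pics/w4.png

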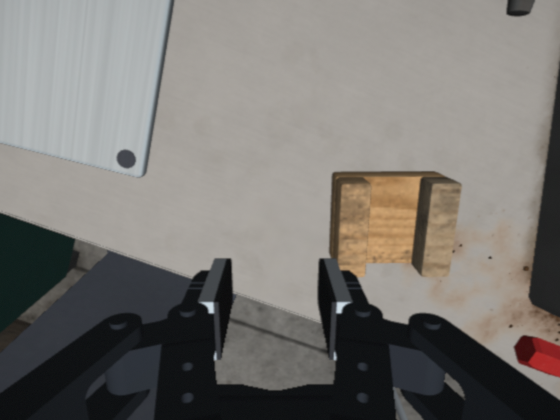

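The view shows the left wall's top at columns 340–370 and the right wall's top at columns 421–461, both spanning rows 180–276. That is about 4 mm farther ahead than I estimated.

```bash
python3 - <<'E'
from h import *
s,c=pickle.load(open("w4.pkl","rb")); M=cfw(c,s)
P=cast(c,M,[(341,180),(461,184),(449,277),(337,273)],.038)[:,:2]
o=P.mean(0); e=lambda a,b:(P[b]-P[a])
print(P.round(4).tolist(),o, [np.hypot(*e(a,b)).round(4) for a,b in ((0,1),(1,2),(2,3),(3,0))])
for a,b in ((1,0),(2,3)): d=e(a,b); print("yaw from y",np.arctan2(-d[0],d[1]))
for a,b in ((2,1),(3,0)): d=e(a,b); print("yaw from x",np.arctan2(d[1],d[0]))
yw=.355
g=p2w((0,-.026),o,yw)[0]; print("wall",g, todelta(s,[*g,.24]))
E
```

```text
[[0.4877, -0.1425], [0.5106, -0.2074], [0.4562, -0.23], [0.4334, -0.1644]] [ 0.47198904 -0.18605275] [np.float64(0.0688), np.float64(0.059), np.float64(0.0695), np.float64(0.0586)]
yaw from y 0.3393710896427733
yaw from y 0.3347239684686073
yaw from x 0.3937867438269743
yaw from x 0.3829603147111191
wall [ 0.48102639 -0.21043156] [-2.2 98.  34.7]
```

Call:
{"name": "drive_tool", "arguments": {"increments": [{"delta_pos": [-1,20,5],"turn": 0,"jaw": -0.15},{"delta_pos": [-1,20,5],"turn": 0,"jaw": -0.15},{"delta_pos": [0,20,5],"turn": 0,"jaw": -0.15},{"delta_pos": [0,20,5],"turn": 0.01,"jaw": -0.15},{"delta_pos": [0,18,0],"turn": 0,"jaw": -0.15},{"delta_pos": [0,0,0],"turn": 0,"jaw": -0.15},{"delta_pos": [0,0,0],"turn": 0,"jaw": -0.15}]}}

```text
time: 7.55
tool_pos: [0.4821, -0.2108, 0.2557]
tcp_rot: [-3.09, -0.561, 0.002]
wrist_force: [-1.0, -0.0, -0.5]
width: 0.428
grip_force: 0.0
```

```bash
python3 - <<'E'
from h import *
from workcell import bot
s=bot.read_state(); c=bot.read_camera("wrist"); cv2.imwrite("pics/w5.png",c["pixels"][:,:,::-1])
pickle.dump((s,c),open("w5.pkl","wb")); print(s["tool_pos"],yaw(s),s["wrist_force"])
E
```

```text
[ 0.48209788 -0.21075439  0.25574307] 0.35924001336485967 [-1.00829144 -0.00106812 -0.47175189]
```

View pics/w5.png

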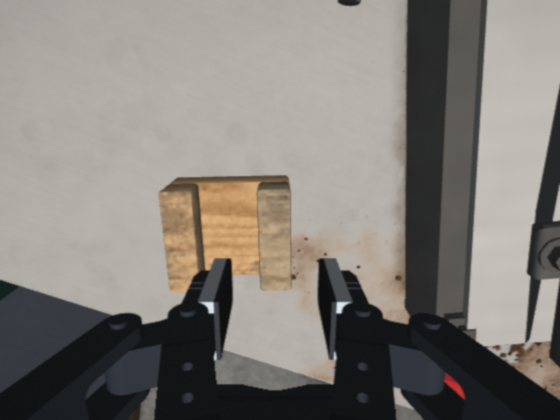

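The right wall's top is centred at column 275, midway between the fingers and parallel to them. Descending to grip.

Call:
{"name": "drive_tool", "arguments": {"increments": [{"delta_pos": [0,0,14],"turn": 0,"jaw": -0.15},{"delta_pos": [0,0,14],"turn": 0,"jaw": -0.15},{"delta_pos": [0,0,14],"turn": 0,"jaw": -0.15},{"delta_pos": [0,0,12],"turn": 0,"jaw": -0.15},{"delta_pos": [0,0,7],"turn": 0,"jaw": -0.15},{"delta_pos": [0,0,0],"turn": 0,"jaw": -0.15}]}}

```text
time: 8.1
tool_pos: [0.481, -0.2097, 0.1938]
tcp_rot: [-3.088, -0.565, 0.005]
wrist_force: [-0.6, -0.2, -0.3]
width: 0.424
grip_force: 0.0
```

Call:
{"name": "drive_tool", "arguments": {"increments": [{"delta_pos": [0,0,0],"turn": 0,"jaw": -1},{"delta_pos": [0,0,0],"turn": 0,"jaw": -1},{"delta_pos": [0,0,0],"turn": 0,"jaw": -1},{"delta_pos": [0,0,0],"turn": 0,"jaw": -1},{"delta_pos": [0,0,0],"turn": 0,"jaw": -1},{"delta_pos": [0,0,0],"turn": 0,"jaw": -1}], "grip_force": 60}}

```text
time: 8.6
tool_pos: [0.4824, -0.2111, 0.1962]
tcp_rot: [3.09, 0.565, 0.001]
wrist_force: [-0.3, 0.3, 2.1]
width: 0.193
grip_force: 61.0
```

Call:
{"name": "drive_tool", "arguments": {"increments": [{"delta_pos": [0,0,-12],"turn": 0,"jaw": -1},{"delta_pos": [0,0,-12],"turn": 0,"jaw": -1},{"delta_pos": [0,0,-12],"turn": 0,"jaw": -1},{"delta_pos": [0,0,-9],"turn": 0,"jaw": -1}]}}

```text
time: 8.93
tool_pos: [0.4828, -0.2112, 0.243]
tcp_rot: [3.089, 0.565, 0.003]
wrist_force: [0.5, 0.3, -1.8]
width: 0.191
grip_force: 60.7
```

Call:
{"name": "drive_tool", "arguments": {"increments": [{"delta_pos": [15,-24,0],"turn": 0,"jaw": -1},{"delta_pos": [15,-24,0],"turn": 0,"jaw": -1},{"delta_pos": [15,-24,0],"turn": 0,"jaw": -1},{"delta_pos": [15,-24,0],"turn": 0,"jaw": -1},{"delta_pos": [15,-24,0],"turn": 0,"jaw": -1},{"delta_pos": [15,-24,0],"turn": 0,"jaw": -1},{"delta_pos": [15,-24,0],"turn": 0,"jaw": -1},{"delta_pos": [0,0,0],"turn": 0,"jaw": -1}]}}

```text
time: 9.6
tool_pos: [0.5219, -0.013, 0.2422]
tcp_rot: [-3.088, -0.57, -0.005]
wrist_force: [0.1, 0.0, -1.5]
width: 0.194
grip_force: 60.6
```

Call:
{"name": "drive_tool", "arguments": {"increments": [{"delta_pos": [0,0,0],"turn": 0.08,"jaw": -1},{"delta_pos": [0,0,0],"turn": 0.08,"jaw": -1},{"delta_pos": [0,0,0],"turn": 0.084,"jaw": -1},{"delta_pos": [0,0,0],"turn": 0,"jaw": -1},{"delta_pos": [0,0,0],"turn": 0,"jaw": -1}]}}

```text
time: 10.02
tool_pos: [0.5211, -0.0169, 0.2415]
tcp_rot: [3.136, 0.188, 0.002]
wrist_force: [0.5, 0.2, -1.4]
width: 0.193
grip_force: 60.7
```

```bash
python3 - <<'E'
from h import *
from workcell import bot
s=bot.read_state(); c=bot.read_camera("wrist"); cv2.imwrite("pics/w6.png",c["pixels"][:,:,::-1])
pickle.dump((s,c),open("w6.pkl","wb")); print(s["tool_pos"],yaw(s),s["wrist_force"],s["width"],s["grip_force"])
o,yw=np.array([.515,.0555]),.1155
print("tcp in plate",w2p(s["tool_pos"],o,yw)); M=cfw(c,s)
print("fence pred",proj(c,M,np.c_[p2w([(.055,.03),(.055,-.073)],o,yw),[.03,.03]]).round())
print("to pre",todelta(s,[*p2w((.006,-.046),o,yw)[0],.225]))
E
```

```text
[ 0.52107445 -0.01691302  0.24146448] 0.11998820154694008 [ 0.49609675  0.15316005 -1.40137939] 0.19265981174070465 60.68149209022522
tcp in plate [[-0.00231114 -0.0726306 ]]
fence pred [[ 63. 134.]
 [276. 135.]]
to pre [  8.4 -26.6  16.5]
```

View pics/w6.png

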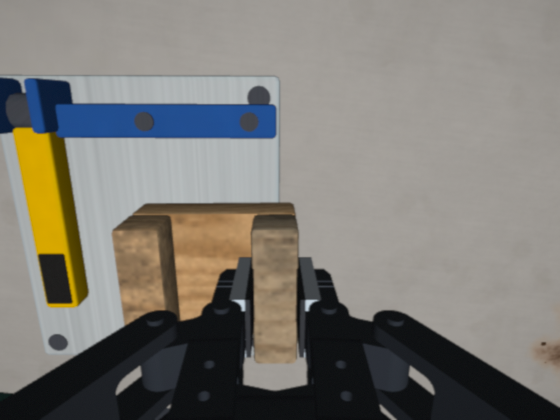

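The jig is held upright and square in the jaws, and the fence edge is at row 137, close to the predicted 135. Moving in toward the corner and down.

Call:
{"name": "drive_tool", "arguments": {"increments": [{"delta_pos": [4,-13,0],"turn": 0,"jaw": -1},{"delta_pos": [4,-13,0],"turn": 0.004,"jaw": -1},{"delta_pos": [0,0,9],"turn": 0,"jaw": -1},{"delta_pos": [0,0,9],"turn": 0,"jaw": -1},{"delta_pos": [0,0,7],"turn": 0,"jaw": -1},{"delta_pos": [0,0,3],"turn": 0,"jaw": -1},{"delta_pos": [0,0,0],"turn": 0,"jaw": -1},{"delta_pos": [0,0,0],"turn": 0,"jaw": -1}]}}

```text
time: 10.73
tool_pos: [0.5255, 0.0097, 0.2121]
tcp_rot: [-3.137, -0.178, 0.002]
wrist_force: [-0.1, -0.4, -1.3]
width: 0.191
grip_force: 60.6
```

Call:
{"name": "drive_tool", "arguments": {"increments": [{"delta_pos": [0,0,2],"turn": 0,"jaw": -1},{"delta_pos": [0,0,1],"turn": 0,"jaw": -1},{"delta_pos": [0,0,0],"turn": 0,"jaw": -1}]}}

```text
time: 10.98
tool_pos: [0.5259, 0.01, 0.2098]
tcp_rot: [3.136, 0.178, 0.0]
wrist_force: [0.8, -0.3, -2.2]
width: 0.193
grip_force: 60.6
```

Call:
{"name": "drive_tool", "arguments": {"increments": [{"delta_pos": [0,0,1],"turn": 0,"jaw": -1},{"delta_pos": [0,0,0.7],"turn": 0,"jaw": -1},{"delta_pos": [0,0,0],"turn": 0,"jaw": -1},{"delta_pos": [0,0,0],"turn": 0,"jaw": -1}]}}

```text
time: 11.32
tool_pos: [0.526, 0.0101, 0.2082]
tcp_rot: [3.136, 0.179, 0.001]
wrist_force: [0.2, -0.8, 0.2]
width: 0.191
grip_force: 60.8
```

Call:
{"name": "drive_tool", "arguments": {"increments": [{"delta_pos": [0,0,0.6],"turn": 0,"jaw": -1},{"delta_pos": [5,0,0],"turn": 0,"jaw": -1},{"delta_pos": [5,0,0],"turn": 0,"jaw": -1},{"delta_pos": [4,0,0],"turn": 0,"jaw": -1},{"delta_pos": [2,0,0],"turn": 0,"jaw": -1},{"delta_pos": [0,0,0],"turn": 0,"jaw": -1}]}}

```text
time: 11.82
tool_pos: [0.5428, 0.012, 0.2082]
tcp_rot: [3.136, 0.179, 0.003]
wrist_force: [-0.6, 0.4, 5.1]
width: 0.195
grip_force: 61.6
```

Call:
{"name": "drive_tool", "arguments": {"increments": [{"delta_pos": [1.5,0,0],"turn": 0,"jaw": -1},{"delta_pos": [1,0,0],"turn": 0,"jaw": -1},{"delta_pos": [0,0,0],"turn": 0,"jaw": -1}]}}

```text
time: 12.07
tool_pos: [0.5449, 0.0123, 0.2082]
tcp_rot: [3.136, 0.179, 0.002]
wrist_force: [-2.1, -0.2, 7.6]
width: 0.194
grip_force: 61.7
```

Call:
{"name": "drive_tool", "arguments": {"increments": [{"delta_pos": [1,0,0],"turn": 0,"jaw": -1},{"delta_pos": [1,0,0],"turn": 0,"jaw": -1},{"delta_pos": [0,0,0],"turn": 0,"jaw": -1},{"delta_pos": [0,0,0],"turn": 0,"jaw": -1}]}}

```text
time: 12.4
tool_pos: [0.5457, 0.0123, 0.2082]
tcp_rot: [3.136, 0.179, -0.004]
wrist_force: [-6.3, -1.1, 12.1]
width: 0.193
grip_force: 62.4
```

Call:
{"name": "drive_tool", "arguments": {"increments": [{"delta_pos": [0,-5,-0.6],"turn": 0,"jaw": -1},{"delta_pos": [0,-5,0],"turn": 0,"jaw": -1},{"delta_pos": [0,-5,0],"turn": 0,"jaw": -1},{"delta_pos": [0,-4,0],"turn": 0,"jaw": -1},{"delta_pos": [0,-1,0],"turn": 0,"jaw": -1},{"delta_pos": [0,0,0],"turn": 0,"jaw": -1}]}}

```text
time: 12.9
tool_pos: [0.5434, 0.0319, 0.2082]
tcp_rot: [3.135, 0.179, -0.004]
wrist_force: [-5.9, -3.5, 8.2]
width: 0.195
grip_force: 61.8
```

Call:
{"name": "drive_tool", "arguments": {"increments": [{"delta_pos": [0,-1,0],"turn": 0,"jaw": -1},{"delta_pos": [0,-1,0],"turn": 0,"jaw": -1},{"delta_pos": [0,0,0],"turn": 0,"jaw": -1},{"delta_pos": [0,0,0],"turn": 0,"jaw": -1}]}}

```text
time: 13.23
tool_pos: [0.5431, 0.0336, 0.2082]
tcp_rot: [3.135, 0.179, -0.004]
wrist_force: [-5.4, -3.9, 8.2]
width: 0.194
grip_force: 61.8
```

Call:
{"name": "drive_tool", "arguments": {"increments": [{"delta_pos": [0,-1,0],"turn": 0,"jaw": -1},{"delta_pos": [0,-1,0],"turn": 0,"jaw": -1},{"delta_pos": [0,-1,0],"turn": 0,"jaw": -1},{"delta_pos": [0,0,0],"turn": 0,"jaw": -1},{"delta_pos": [0,0,0],"turn": 0,"jaw": -1}]}}

```text
time: 13.65
tool_pos: [0.5429, 0.0361, 0.2082]
tcp_rot: [3.134, 0.18, -0.004]
wrist_force: [-5.4, -6.7, 7.9]
width: 0.191
grip_force: 61.8
```

Call:
{"name": "drive_tool", "arguments": {"increments": [{"delta_pos": [0,-1,0],"turn": 0,"jaw": -1},{"delta_pos": [0.5,-1,0],"turn": 0,"jaw": -1},{"delta_pos": [0.5,0,0],"turn": 0,"jaw": -1},{"delta_pos": [0,0,0],"turn": 0,"jaw": -1},{"delta_pos": [0,0,0],"turn": 0,"jaw": -1}]}}

```text
time: 14.07
tool_pos: [0.5432, 0.0367, 0.2082]
tcp_rot: [3.131, 0.181, -0.007]
wrist_force: [-7.1, -14.0, 9.4]
width: 0.194
grip_force: 62.1
```

Call:
{"name": "drive_tool", "arguments": {"increments": [{"delta_pos": [1,0,0],"turn": 0,"jaw": -1},{"delta_pos": [1,-0.5,0],"turn": 0,"jaw": -1},{"delta_pos": [0.5,0,0],"turn": 0,"jaw": -1},{"delta_pos": [0,0,0],"turn": 0,"jaw": -1},{"delta_pos": [0,0,0],"turn": 0,"jaw": -1},{"delta_pos": [0,0,0],"turn": 0,"jaw": -1}]}}

```text
time: 14.57
tool_pos: [0.5441, 0.0369, 0.2082]
tcp_rot: [3.13, 0.181, -0.015]
wrist_force: [-13.9, -17.9, 18.0]
width: 0.191
grip_force: 63.1
```

```bash
python3 - <<'E'
from h import *
from workcell import bot
s=bot.read_state(); c=bot.read_camera("wrist"); cv2.imwrite("pics/w7.png",c["pixels"][:,:,::-1])
print(s["tool_pos"],yaw(s),s["wrist_force"],s["torque"],s["width"],s["grip_force"])
o,yw=np.array([.515,.0555]),.1155; print("tcp in plate",w2p(s["tool_pos"],o,yw),R.from_rotvec(s["tcp_rot"]).as_matrix()[:,2])
E
```

```text
[0.54410224 0.03693456 0.20822698] 0.11545461059021482 [-13.94373986 -17.93143273  18.00552362] [-2.81026401  2.08606629 -0.16692755] 0.1910740231564674 63.071465492248535
tcp in plate [[ 0.0267688  -0.02179558]] [-0.00922725 -0.00704344 -0.99993262]
```

View pics/w7.png

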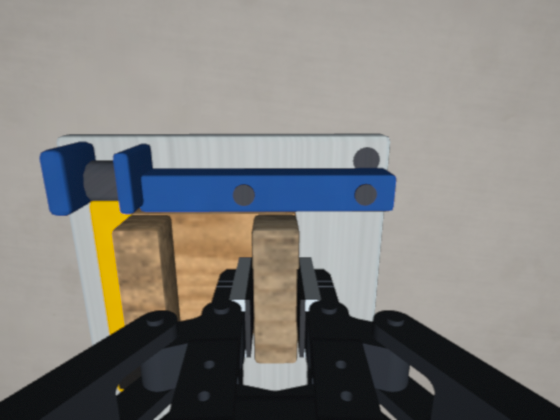

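The jig is flush along the fence (row 212) and against the yellow stop. It is square, and the wrist shows about 16 N toward each and 18 N down. Handing in.

```bash
python3 -c "
from workcell import bot
print(bot.read_state()['wrist_force']); print(bot.finish_job())"
```

```text
[-14.31840665 -17.49435384  17.69581943]
the job is handed in; nothing more can be done
None
```

The job is handed in; no verdict came back. The stop is pressed home, and the jig sits flat and square in the corner, held with about 16 N toward both the fence and the stop by the wrist sensor.

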